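# Turn the trolley wheel's valve to twelve o'clock

### The job

The wheel of the gas-bottle trolley leans back on its service stand: turn it gently by pushing on its spokes with the fingertips, one spoke after another, until the valve stem sits straight up at twelve o'clock, the highest point of the wheel, ready for the pump. Push only on the spokes, never on the tyre or the valve, do not set the wheel spinning freely, and do not shift or lift the stand or the things beside it. Finish with the wheel still and the hand clear.

Things in the scene. Friction and masses are not known exactly. Their poses are not given: they have to be found in the camera images.
- stand: Loose steel stand, about 5 kg. Origin: centre of its underside; x level, the way the wheel's face looks (roughly away from the robot), y sideways, z up. Base plate 270 (x) by 370 (y) by 12 mm; two 24 mm square posts at y +-174 mm. Wheel's centre at (0, 0, 140) mm; its axis points along (0.5, 0, 0.866) out of the upper face; twelve o'clock is the direction (-0.866, 0, 0.5), the robot's side.
- wheel (a joint): Turn of the wheel in rad: 0 (or any whole turns, +-6.283) is the valve at twelve o'clock; grows counter-clockwise looking at the upper face. Starts between 2.2 and 4.08. Turns both ways with a steady friction of 0.12 N m (about 2 N at a spoke); after a slow push it stops within about 3 degrees.
- hub (a point): Centre of the wheel, on its axle in the plane of the spokes; z along the axle out of the upper face; it turns with the wheel, its -x axis pointing to the valve. The hub is a cylinder of 50 mm diameter.
- spokes: The five bare metal spokes, round bars 10 mm thick in the wheel's plane, from the hub (radius 25 mm) to the rim (radius 112 mm), 72 degrees apart; the valve lies midway between two of them, so the spokes stand 36, 108, 180, 252 and 324 degrees from it. Origin at the wheel's centre, turning with it.
- tyre: The black tyre with its rim: round section 34 mm thick, outside diameter 300 mm, inner edge of the rim at radius 112 mm. Origin at the wheel's centre, turning with it.
- valve: The valve stem, a brass pin 12 mm thick that stands out of the rim towards the hub, from radius 112 mm to radius 86 mm, in the wheel's plane. Origin at the wheel's centre, turning with it; the stem lies along its -x axis.
- valve_mid (a point): Middle of the valve stem, 100 mm from the wheel's centre.
- twelve (a point): Fixed point on the stand where the middle of the valve stem must come: 100 mm straight upslope from the wheel's centre.
- bar (a point): Middle of the level bridge bar, 24 mm wide, along the stand's y right across the wheel's face over the hub, post to post. Its faces lie 16 and 26 mm above the wheel's plane, with an axle nut to 36 mm. It stops a finger passing between upper and lower halves, so turning takes several strokes. Under the wheel is only a 26 mm thick strut along the axis; between the spokes of the upper half 60 mm or more is free below.
- tape: Bystander: roll of white tape lying flat, 100 mm across, 48 mm high. Origin: centre of its underside.
- spool: Bystander: upright spool of grey thread, 48 mm across, 100 mm high. Origin: centre of its underside.
- tub: Bystander: white lidded tub, 86 mm square, 63 mm high. Origin: centre of its underside.

How it is judged:
By the outcome, as a careful person would: the job done as asked, in the order asked, and still so for the second after the job is handed in, with the robot touching nothing.
It also fails if it takes over 54 s, if anything falls off the work surface, if the arm or the gripper's body presses on something with over 40 N, if the wrist force passes 120 N, or if a joint passes its speed limit or range.

### The arm

A 7-joint arm with a two-finger parallel gripper is mounted at the origin on the work surface. World frame = base frame: x ahead of the robot, y to its left, z up, the work surface at z = 0. Lengths are in m, angles in rad, forces in N, time in s.
With the tool pointing down it reaches from about 0.425 to 0.825 m from the base axis. Payload 3.6 kg.
Tool frame: the origin (TCP) lies where the fingers leave the gripper's body, on its centre line; the fingertips stand 73 mm ahead of it and the grasp point (between the pads) lies 54 mm ahead of it; x points along the fingers, y is the direction in which the jaws open and shut, and the axes are right-handed (so a half turn about x gives the same grasp; the last joint's range is limited). The gripper opens to 85 mm and grips with 20 to 120 N. Pads are 22 mm wide; open, the fingers measure 114 mm over their backs; the gripper's body (76 mm by 85 mm) begins 54 mm behind the grasp point. The pads swing forward as they close: fully open they stand 13 mm farther back than shut.
Start: joints at [1.133, 0.615, -0.013, 1.423, 0.008, 1.103, -0.04], TCP at [0.26, -0.596, 0.304] pointing down, gripper open.
Joint ranges: [-3.12, 3.12], [-0.3, 2.06], [-1.34, 1.32], [0.26, 2.42], [-1.36, 4.5], [0.01, 1.98], [-2.84, 2.84]. Speed limits (rad/s): [2.79, 2.79, 3.14, 3.14, 3.14, 3.14, 3.14].

### API

Orientations are given as a unit quaternion [x, y, z, w].
In Python, from station import arm, snapshot, camera_info, ticket gives the robot as it stands. Calls block until the motion is done:
- arm.movep(position, orientation): joint-space move of the TCP to a pose.
- arm.line_to(position, velocity=0.15, ori=None): straight line of the TCP; ori=None keeps the orientation; velocity is the mean speed in m/s.
- arm.move_j(angles): joint-space move.
- arm.move_gripper(opening, effort=None): opening from 0.0 (shut) to 1.0 (fully open); effort is the grip in N (None keeps the last); returns when the fingers have stopped.
- arm.pause(seconds).
- arm.ik(position, orientation): joint angles nearest the present ones, or None.
- snapshot(name): name is "scene" or "side" or "wrist"; returns the picture (420x560x3 uint8, blue, green, red); there is no depth.
- camera_info(name): a dict with "fx", "fy", "cx", "cy" (pixels), "R" (3x3) and "t" (3): a world point X has camera coordinates R X + t; the wrist camera has in their place "T_tool_cam" (4x4, takes a point from camera to tool coordinates, whose origin is the TCP and whose axes are the tool frame's). Camera axes: x right, y down, z forward; pixel columns grow to the right and rows downward; lengths in m; the calibration is good to about 2 mm. A picture is of the moment at which its call begins: read the wrist's pose just before it. camera_info takes no time and is no camera call.
A pose or a line that the arm cannot do raises arm.MotionError and nothing moves.
- ticket.finish_job(): hands the job in, once; it reports no verdict.
Readings, each from a call of its own:
- arm.read_time(): time.
- arm.read_joint_positions(): joint angles.
- arm.read_dq(): joint speeds.
- arm.read_effort(): joint torques, N m.
- arm.read_tool_pos(): TCP position.
- arm.read_eef_rot(): TCP orientation.
- arm.read_ft_force(): force on the tool from outside, world axes, zero at the start.
- arm.read_wrist_torque(): the same for the moment, N m.
- arm.read_opening(): opening from 0.0 (shut) to 1.0 (fully open).
Only numpy, scipy, OpenCV 4.12 (cv2) and the standard library are available. Lean on these libraries where they do the work, as an engineer would, in place of code of your own. Each camera call takes 0.05 s, during which the arm holds its last target.

## Working session

There is one attempt and no reset: what is moved stays moved. The work goes in short steps, each a Python script; the robot and the scene stay as the last script left them, time stands still between calls to the robot, and variables do not carry over. Pictures are saved under pics/ and viewed, and the job is handed in when it is done.

```bash
ls; mkdir -p pics
python3 - <<'E'
from station import arm, snapshot, camera_info
import cv2
print(arm.read_time())
for n in ["scene","side","wrist"]:
    im=snapshot(n); cv2.imwrite(f"pics/{n}0.png",im)
    c=camera_info(n); print(n,c)
print(arm.read_tool_pos(),arm.read_eef_rot())
E
```

```text
pics
0.0
scene {'fx': 487.4846167969761, 'fy': 487.4846167969761, 'cx': 283.88559844869417, 'cy': 209.90973778811485, 'R': array([[ 0.19855881,  0.98006043,  0.00747994],
       [ 0.66729523, -0.1295954 , -0.73343174],
       [-0.71783806,  0.15062066, -0.67972196]]), 't': array([-0.16925974, -0.29321288,  1.54448229])}
side {'fx': 398.5605699860985, 'fy': 398.5605699860985, 'cx': 285.56148537747055, 'cy': 215.83381448229918, 'R': array([[-0.8053393 , -0.59250374,  0.0191814 ],
       [-0.33363971,  0.42626742, -0.8408214 ],
       [ 0.49001342, -0.6835462 , -0.54097268]]), 't': array([0.51998367, 0.29702922, 0.64514555])}
wrist {'fx': 358.4445359390526, 'fy': 358.4445359390526, 'cx': 282.5565908927271, 'cy': 210.59006862821096, 'T_tool_cam': array([[-1.64080506e-04, -3.18057188e-01,  9.48071515e-01,
        -7.00722820e-02],
       [ 9.99999800e-01, -6.31174321e-04, -3.86775215e-05,
         1.02282322e-03],
       [ 6.10700058e-04,  9.48071319e-01,  3.18057228e-01,
        -8.08553859e-02],
       [ 0.00000000e+00,  0.00000000e+00,  0.00000000e+00,
         1.00000000e+00]])}
[ 0.25942255 -0.59552515  0.3030138 ] [-0.69208741 -0.14493318  0.69238062 -0.1435913 ]
```

View pics/scene0.png

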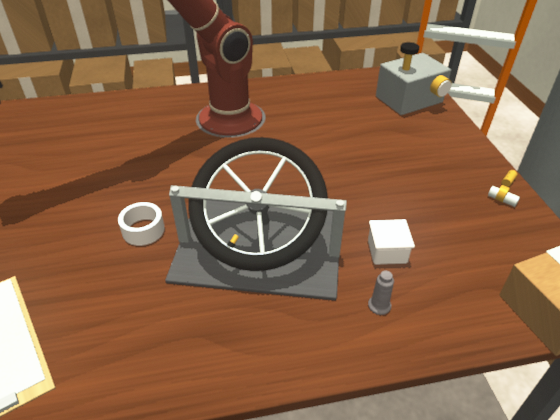

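View pics/side0.png

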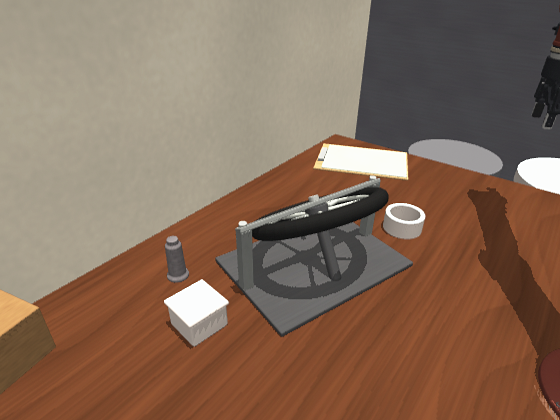

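View pics/wrist0.png

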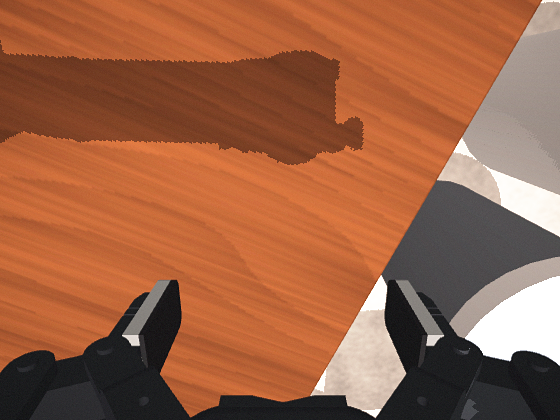

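The scene view shows the stand with bar ends at about (175,190) and (341,205), the nut at (256,198) and the valve at (234,240), in the lower half. The side view shows the post caps at (243,226) and (374,181). I'll zoom in for accurate pixels.

Run:
```python
import cv2
s=cv2.imread("pics/scene0.png")[125:300,155:355]
cv2.imwrite("pics/scene0z.png",cv2.resize(s,None,fx=4,fy=3.4,interpolation=2) if 0 else cv2.resize(s,None,fx=3.4,fy=3.4,interpolation=cv2.INTER_CUBIC))
s=cv2.imread("pics/side0.png")[165:335,210:420]
cv2.imwrite("pics/side0z.png",cv2.resize(s,None,fx=3.5,fy=3.5,interpolation=cv2.INTER_CUBIC))
```

```text
(no output)
```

View pics/scene0z.png

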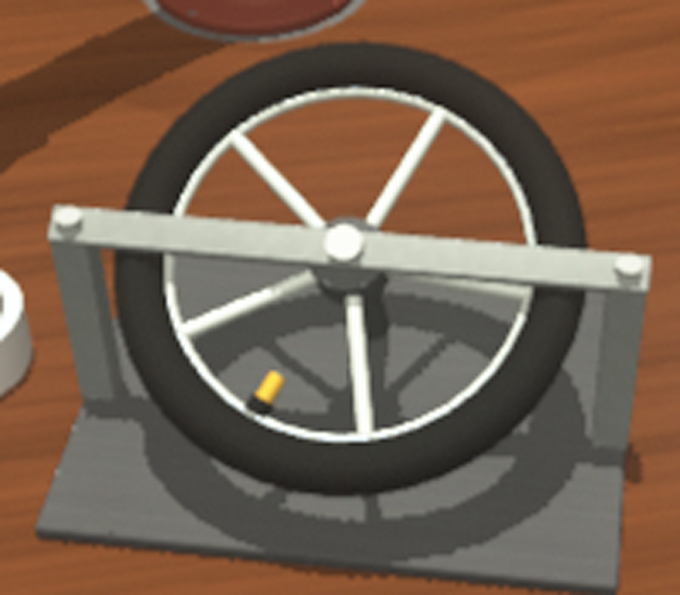

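View pics/side0z.png

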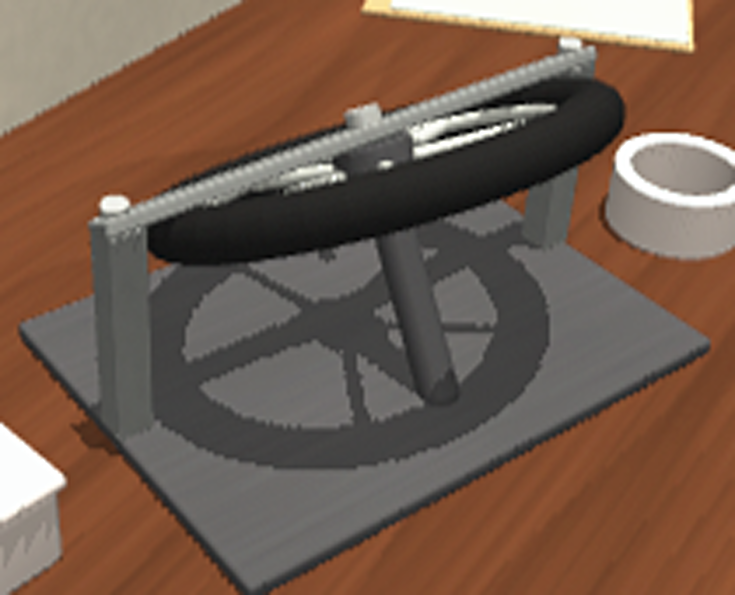

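Picture: the valve lies at about seven o'clock on the lower half (scene zoom (268,388)), the rim and five spokes are clear, and the upper half has two spokes. Next, triangulation.

```bash
cat > geo.py <<'E'
import numpy as np
from station import camera_info
C={n:camera_info(n) for n in("scene","side")}
def ray(n,uv):
    c=C[n]; d=np.array([(uv[0]-c["cx"])/c["fx"],(uv[1]-c["cy"])/c["fy"],1.0])
    return -c["R"].T@c["t"], c["R"].T@d
def proj(n,X):
    c=C[n]; p=c["R"]@np.asarray(X)+c["t"]; return np.array([c["fx"]*p[0]/p[2]+c["cx"],c["fy"]*p[1]/p[2]+c["cy"]])
def tri(a,b):
    o1,d1=ray("scene",a);o2,d2=ray("side",b)
    s,*_=np.linalg.lstsq(np.c_[d1,-d2],o2-o1,rcond=None)
    p,q=o1+s[0]*d1,o2+s[1]*d2
    return (p+q)/2,np.linalg.norm(p-q)
def plane(n,uv,p0,nn):
    o,d=ray(n,uv); return o+d*((p0-o)@nn)/(d@nn)
def sc(u,v): return (u/3.4+155,v/3.4+125)
def sd(u,v): return (u/3.5+210,v/3.5+165)
E
python3 - <<'E'
from geo import *
pr=[("cap-y",sc(68,213),sd(570,43)),("cap+y",sc(629,262),sd(115,203)),("nut",sc(343,238),sd(363,107))]
P={}
for k,a,b in pr: P[k],e=tri(a,b); print(k,P[k].round(4),round(e,4))
z=np.array([0,0,1.])
for n,uv in [("scene",sc(40,530)),("scene",sc(617,582)),("side",sd(22,326)),("side",sd(255,585)),("side",sd(708,346))]:
    print(n,plane(n,uv,.012*z,z).round(4))
E
```

```text
cap-y [ 0.5214 -0.1686  0.1678] 0.0014
cap+y [0.6314 0.1611 0.1682] 0.0
nut [ 0.5801 -0.0054  0.1711] 0.0001
scene [ 0.6393 -0.2132  0.012 ]
scene [0.7487 0.1331 0.012 ]
side [0.743  0.1351 0.012 ]
side [0.4937 0.2153 0.012 ]
side [ 0.3774 -0.1215  0.012 ]
```

```bash
cat >> geo.py <<'E'
from scipy.spatial.transform import Rotation as Rn
yaw=np.deg2rad(-18.45); S=np.array([0.5633,0.0004,0])
RS=Rn.from_euler('z',yaw).as_matrix()
n=RS@[.5,0,.75**.5]; u=RS@[-.75**.5,0,.5]; w=np.cross(n,u); H=S+[0,0,.14]
def wp(r,th,h=0): return H+r*(np.cos(th)*u+np.sin(th)*w)+h*n
def pol(nm,uv,h=0):
    X=plane(nm,uv,H+h*n,n)-H; return np.hypot(X@u,X@w)*1e3, np.rad2deg(np.arctan2(X@w,X@u))
E
python3 - <<'E'
from geo import *
print("valve",pol("scene",sc(268,388)))
for s in [(236,135),(440,112),(187,329),(363,432),(530,293)]: print(pol("scene",sc(*s)))
# rim checks
for s in [(355,88),(350,440)]: print("rim",pol("scene",sc(*s)))
from station import arm
R0=Rn.from_quat(arm.read_eef_rot()).as_matrix(); print(R0.round(2))
def ori(th,sg):
    x=-n; y=sg*(np.cos(th)*u+np.sin(th)*w); return Rn.from_matrix(np.c_[x,y,np.cross(x,y)]).as_quat()
for sg in(1,-1):
  for th in (70,35,0,-35,-70):
    t=np.deg2rad(th)
    q=arm.ik(wp(.065,t,.058),ori(t,sg)); q2=arm.ik(wp(.065,t,.058),ori(0,sg)) ; 
    print(sg,th,None if q is None else np.round(q,2), None if q2 is None else np.round(q2,2))
E
```

```text
valve (np.float64(97.60998981689144), np.float64(156.08472903299796))
(np.float64(113.21287113436354), np.float64(47.899667250777654))
(np.float64(113.18995058346236), np.float64(-24.08162714620561))
(np.float64(111.13001430896115), np.float64(120.5661980190411))
(np.float64(113.21845040135287), np.float64(-168.59205604801565))
(np.float64(116.15271016102669), np.float64(-96.52981158638393))
rim (np.float64(115.93315601895127), np.float64(5.402169737466031))
rim (np.float64(117.66437539056278), np.float64(-172.6314917850502))
[[-0.    0.4  -0.92]
 [ 0.   -0.92 -0.4 ]
 [-1.   -0.    0.  ]]
1 70 [-0.01  0.79  0.23  1.5  -0.23  1.39 -1.95] [ 0.65  1.06 -1.15  1.48  0.57  1.58  2.26]
1 35 [-0.15  0.76  0.38  1.56 -0.32  1.41 -2.5 ] [ 0.62  1.01 -1.15  1.53  0.52  1.54  2.22]
1 0 [ 0.57  1.   -1.15  1.53  0.5   1.52  2.17] [ 0.57  1.   -1.15  1.53  0.5   1.52  2.17]
1 -35 [ 0.5   1.03 -1.15  1.47  0.51  1.54  1.52] [ 0.5   1.03 -1.15  1.47  0.51  1.54  2.14]
1 -70 [ 0.34  0.96 -0.83  1.37  0.33  1.47  1.12] [ 0.44  1.09 -1.15  1.37  0.54  1.58  2.13]
-1 70 [ 0.45  0.86 -0.64  1.48  0.26  1.42  0.67] [ 0.26  0.8  -0.27  1.49  0.04  1.38 -0.32]
-1 35 [ 0.34  0.78 -0.49  1.54  0.13  1.38  0.12] [ 0.25  0.75 -0.31  1.55  0.04  1.36 -0.38]
-1 0 [ 0.21  0.75 -0.36  1.54  0.03  1.36 -0.45] [ 0.21  0.75 -0.36  1.54  0.03  1.36 -0.45]
-1 -35 [ 0.09  0.77 -0.23  1.48 -0.06  1.38 -1.03] [ 0.17  0.79 -0.38  1.48  0.03  1.38 -0.5 ]
-1 -70 [-0.04  0.83 -0.04  1.39 -0.17  1.42 -1.55] [ 0.14  0.86 -0.38  1.38  0.04  1.41 -0.52]
```

```bash
cat >> geo.py <<'E'
def ori(th):
    x=-n; y=-(np.cos(th)*u+np.sin(th)*w); return Rn.from_matrix(np.c_[x,y,np.cross(x,y)]).as_quat()
def wristcam(arm,ci):
    T=np.eye(4);T[:3,:3]=Rn.from_quat(arm.read_eef_rot()).as_matrix();T[:3,3]=arm.read_tool_pos(); return T@ci["T_tool_cam"]
def wpol(T,uv,h=0):
    c=camera_info("wrist"); d=T[:3,:3]@[(uv[0]-c["cx"])/c["fx"],(uv[1]-c["cy"])/c["fy"],1]; o=T[:3,3]
    X=o+d*((H+h*n-o)@n)/(d@n)-H; return np.hypot(X@u,X@w)*1e3, np.rad2deg(np.arctan2(X@w,X@u))
E
python3 - <<'E'
from geo import *
from station import arm,snapshot
import cv2
arm.move_gripper(0.0)
t=np.deg2rad(62)
arm.movep(wp(.082,t,.20),ori(t))
T=wristcam(arm,camera_info("wrist")); np.save("T1.npy",T)
cv2.imwrite("pics/w1.png",snapshot("wrist")); cv2.imwrite("pics/s1.png",snapshot("scene")); cv2.imwrite("pics/d1.png",snapshot("side"))
print(arm.read_time(),arm.read_opening(),arm.read_tool_pos(),wp(.082,t,.2))
E
```

```text
3.2417 -0.0048145817277355655 [ 0.60348095 -0.09057202  0.33241122] [ 0.60362108 -0.08937691  0.33245341]
```

View pics/w1.png

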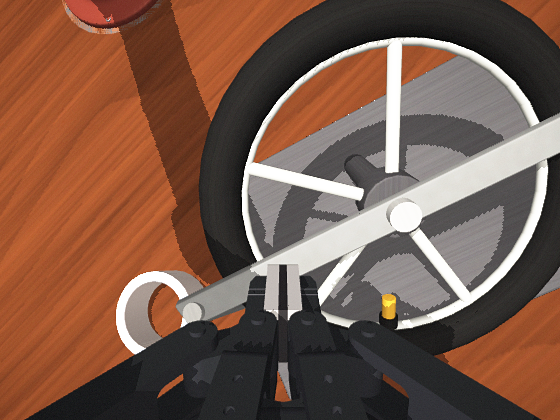

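View pics/d1.png

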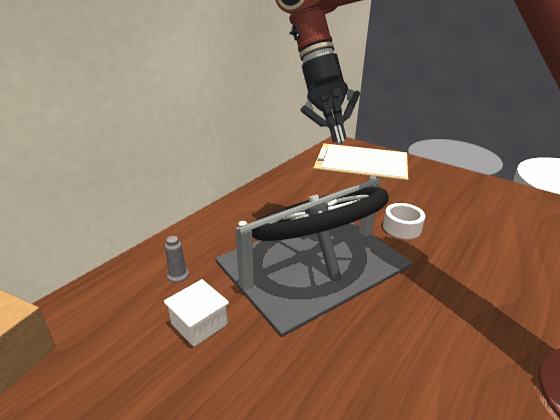

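Wrist view: the rim is fully visible, with nut at (405,216), valve at (389,305) and spoke ends at (395,40) and (248,168). The closed tips are slim, with the knuckles well behind. Checking these against the pose.

Run:
```python
from geo import *
import cv2
T=np.load("T1.npy")
print("nut",wpol(T,(405,215),.036)); print("valve",wpol(T,(389,305)))
for s in [(395,42),(250,169),(467,298)]: print(wpol(T,s))
for s in [(546,180),(243,200),(420,38),(300,100)]: print("rim",wpol(T,s))
c=camera_info("wrist")
def wproj(X):
    p=np.linalg.inv(T)@np.r_[X,1]; return (c["fx"]*p[0]/p[2]+c["cx"],c["fy"]*p[1]/p[2]+c["cy"])
im=cv2.imread("pics/w1.png")
for r in (.112,.15):
  pts=np.array([wproj(wp(r,a)) for a in np.linspace(0,6.3,90)]).round().astype(int)
  cv2.polylines(im,[pts],False,(0,0,255) if r<.12 else (255,255,0),1)
for k in range(5):
  a=np.deg2rad(156+36+72*k); cv2.line(im,*[tuple(int(round(v)) for v in wproj(wp(r,a))) for r in(.025,.112)],(0,0,255),1)
cv2.imwrite("pics/w1o.png",im)
```

```text
nut (np.float64(2.1652350148217936), np.float64(155.37103078479566))
valve (np.float64(98.26936933576573), np.float64(156.60094450142586))
(np.float64(111.34191099051718), np.float64(-24.43379959527106))
(np.float64(111.79903169227175), np.float64(50.12780614853431))
(np.float64(117.99652573309085), np.float64(-168.63916671629028))
rim (np.float64(119.9338200498335), np.float64(-111.57672395521973))
rim (np.float64(115.74638400829323), np.float64(62.86652136489443))
rim (np.float64(113.98955974896415), np.float64(-33.00828162882048))
rim (np.float64(102.56714155166988), np.float64(16.372546592215357))
```

View pics/w1o.png

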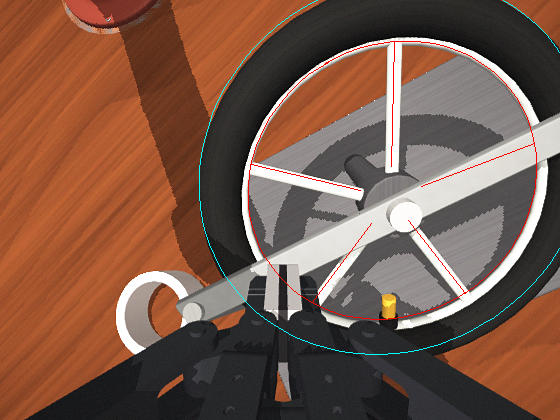

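The overlay agrees to about 2 mm. Going down and making the first stroke.

```bash
cat > stroke.py <<'E'
from geo import *
from station import arm,snapshot
import cv2
def goto(r,deg,h,v): t=np.deg2rad(deg); arm.line_to(wp(r,t,h),v,ori(t))
def ft(): return np.round(arm.read_ft_force(),1)
def arc(a,b,r=.082,h=.060,step=15,v=.05):
    k=max(1,int(np.ceil(abs(b-a)/step)))
    for d in np.linspace(a,b,k+1)[1:]:
        goto(r,d,h,v); print(round(d,1),"F",ft(),"t",round(arm.read_time(),2))
E
python3 - <<'E'
from stroke import *
print(ft())
goto(.082,62,.10,.15); goto(.082,62,.060,.08); print("down",ft(),arm.read_time())
arc(62,40)
cv2.imwrite("pics/s2.png",snapshot("scene"));cv2.imwrite("pics/d2.png",snapshot("side"))
E
python3 -c "
import cv2
a=cv2.imread('pics/s2.png')[100:300,140:360];cv2.imwrite('pics/s2z.png',cv2.resize(a,None,fx=3,fy=3,interpolation=2))"
```

```text
[-1.  -0.5  0.3]
down [0.5 0.1 0. ] 4.7083
51.0 F [-1.   0.3  0. ] t 5.17
40.0 F [ 0.8 -1.1 -0.6] t 5.64
```

View pics/s2z.png

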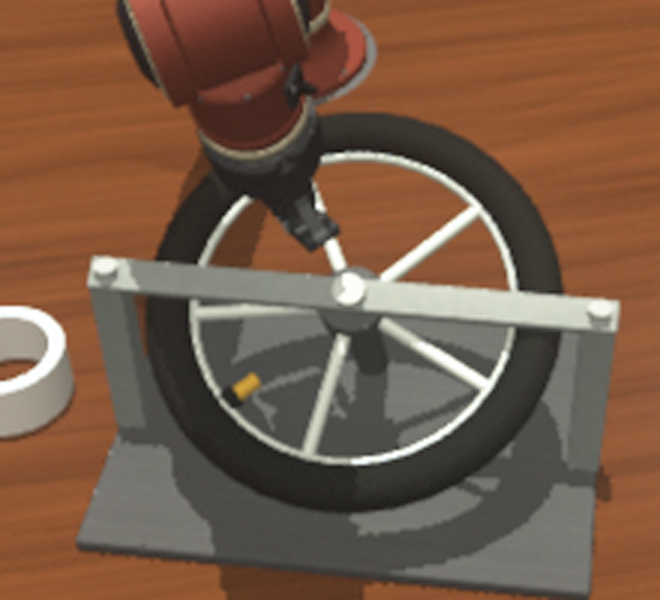

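The spoke follows the fingers, and the valve has moved to (246,388) in the zoom. Continuing.

Run:
```python
from stroke import *
z=lambda u,v:(u/3+140,v/3+100)
print("valve",pol("scene",z(246,388)),"spokes",[pol("scene",z(*s)) for s in[(308,452),(476,208)]])
arc(40,-26)
cv2.imwrite("pics/s3.png",snapshot("scene"))
goto(.082,-20,.060,.06)
goto(.082,-20,.15,.15)
print(ft(),arm.read_time())
im=snapshot("scene");cv2.imwrite("pics/s3b.png",im)
cv2.imwrite('pics/s3z.png',cv2.resize(im[100:300,140:360],None,fx=3,fy=3,interpolation=2))
```

```text
valve (np.float64(97.72584503046103), np.float64(136.2292291550158)) spokes [(np.float64(113.32165341915815), np.float64(171.03239983784985)), (np.float64(112.69718904426468), np.float64(-45.29052373405781))]
26.8 F [-0.1 -0.6  0.5] t 6.27
13.6 F [ 0.   0.1 -0.5] t 6.79
0.4 F [ 0.  -0.1  0.2] t 7.32
-12.8 F [ 0.4  0.5 -0.4] t 7.84
-26.0 F [ 0.4  0.5 -0.3] t 8.37
[-0.2 -0.1 -0.7] 9.4583
```

View pics/s3z.png

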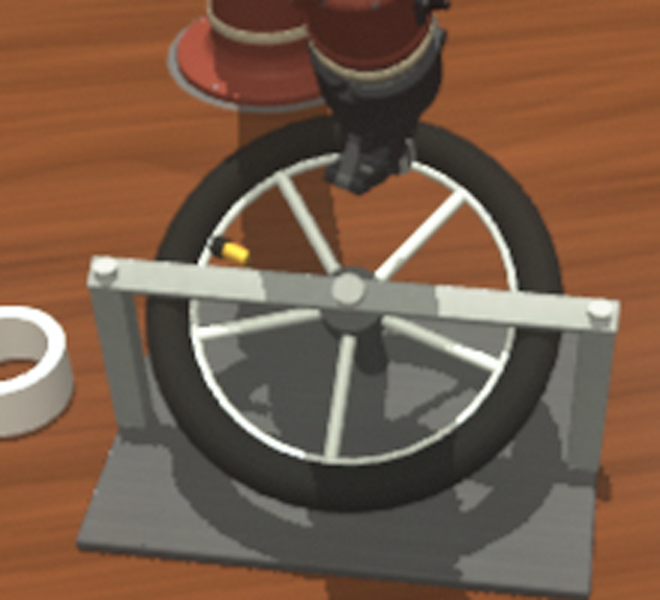

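The valve is now at zoom (232,252), upper left; the spokes flanking twelve are at ends (281,180) and (460,195).

Run:
```python
from stroke import *
z=lambda u,v:(u/3+140,v/3+100)
va=pol("scene",z(232,252)); print("valve",va,"spokes",[pol("scene",z(*s)) for s in[(281,180),(460,195),(200,333),(333,457),(497,363)]])
goto(.065,53,.15,.2)
T=wristcam(arm,camera_info("wrist"));np.save("T4.npy",T)
im=snapshot("wrist");cv2.imwrite("pics/w4.png",im); print(arm.read_time())
```

```text
valve (np.float64(97.48667942522707), np.float64(72.3040039631772)) spokes [(np.float64(110.10505349176114), np.float64(36.24432423007325)), (np.float64(111.1998449130952), np.float64(-37.349550369759726)), (np.float64(111.71261991699531), np.float64(107.42757955766187)), (np.float64(113.74550147299375), np.float64(-179.93155843721857)), (np.float64(112.34600933366814), np.float64(-108.56311985680857))]
10.9833
```

View pics/w4.png

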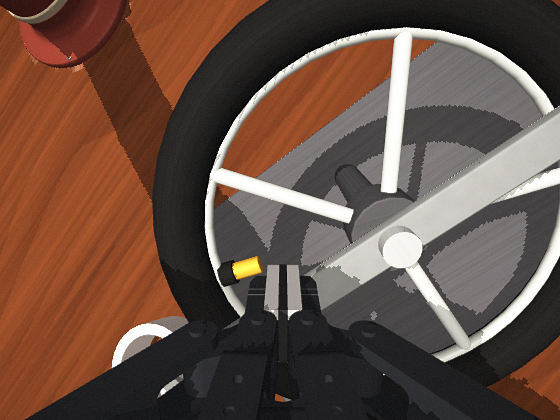

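The wheel is at about 71.8°, with a spoke at about 35.7° and the valve well outside my entry point. Making the second stroke and stopping about 4° short.

Run:
```python
from stroke import *
goto(.065,53,.060,.10); print("down",ft())
arc(53,-8,r=.065,v=.05); arc(-8,-17,r=.065,v=.025,step=5)
goto(.065,-11,.060,.04)
goto(.065,-11,.16,.15)
goto(.065,20,.16,.25)
arm.pause(.1)
T=wristcam(arm,camera_info("wrist"));np.save("T5.npy",T)
cv2.imwrite("pics/w5.png",snapshot("wrist"))
im=snapshot("scene");cv2.imwrite("pics/s5.png",im)
cv2.imwrite('pics/s5z.png',cv2.resize(im[100:300,140:360],None,fx=3,fy=3,interpolation=2))
print(arm.read_time())
```

```text
down [-0.2  0.1 -1.2]
40.8 F [-0.6  0.4  0.5] t 12.46
28.6 F [ 0.6 -0.3  0. ] t 12.88
16.4 F [-0.  -0.4  0.2] t 13.31
4.2 F [-0.6 -0.7 -0.4] t 13.73
-8.0 F [ 0.4 -0.5  0.2] t 14.16
-12.5 F [-0.1  0.   0.2] t 14.51
-17.0 F [-0.6 -0.4 -0.2] t 14.86
16.8833
```

View pics/s5z.png

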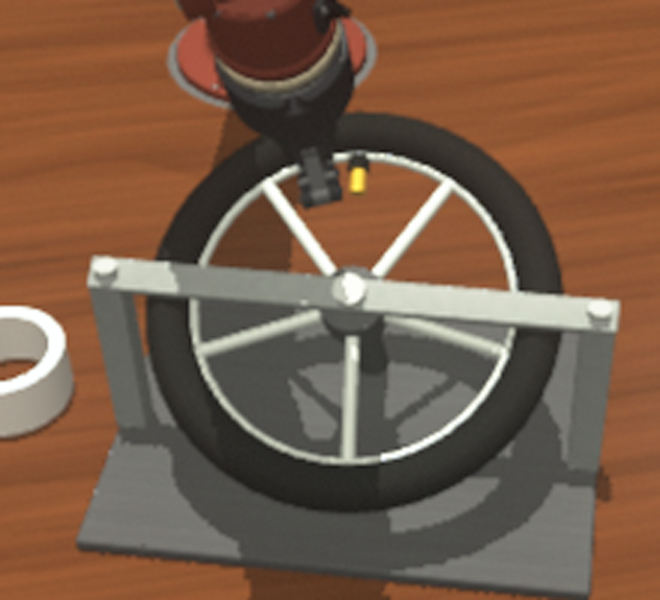

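View pics/w5.png

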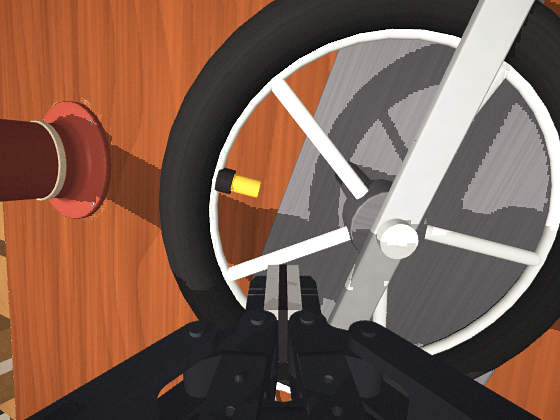

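Run:
```python
from geo import *
import cv2
def yellow(im):
    h=cv2.cvtColor(im,cv2.COLOR_BGR2HSV); m=cv2.inRange(h,(18,150,120),(35,255,255))
    k,l,s,c=cv2.connectedComponentsWithStats(m); return [(s[i,4],c[i].round(1)) for i in range(1,k) if s[i,4]>15]
im=cv2.imread("pics/s5.png"); w_=cv2.imread("pics/w5.png");T=np.load("T5.npy")
for a,c in yellow(im): print("scene yellow",a,c,pol("scene",c))
for a,c in yellow(w_): print("wrist yellow",a,c,wpol(T,c))
z=lambda u,v:(u/3+140,v/3+100)
# both ends of spokes -> line direction independent of centre
def xy(X): X=X-H; return np.array([X@w,X@u])
def ang(p,q): d=q-p; return np.rad2deg(np.arctan2(d[0],d[1]))
for a,b in [((332,272),(268,187)),((376,272),(446,187)),((352,345),(348,455))]:
    print("scene spoke",ang(xy(plane("scene",z(*a),H,n)),xy(plane("scene",z(*b),H,n))))
c=camera_info("wrist")
def W(uv):
    d=T[:3,:3]@[(uv[0]-c["cx"])/c["fx"],(uv[1]-c["cy"])/c["fy"],1]; o=T[:3,3]; return xy(o+d*((H-o)@n)/(d@n))
for a,b in [((362,192),(278,84)),((348,233),(231,273)),((430,233),(538,260))]: print("wrist spoke",ang(W(a),W(b)))
# bar direction from caps (scene), bar edges wrist
print("nut",wpol(T,(398,238),.036), pol("scene",z(348,287),.036))
h=.026
def W2(uv):
    d=T[:3,:3]@[(uv[0]-c["cx"])/c["fx"],(uv[1]-c["cy"])/c["fy"],1]; o=T[:3,3]; return xy(o+d*((H+h*n-o)@n)/(d@n))
print("bar edges",ang(W2((389,200)),W2((482,4))),ang(W2((431,217)),W2((537,0))))
```

```text
scene yellow 92 [406.6  61.9] (np.float64(474.88796345438567), np.float64(-39.443727053895046))
scene yellow 138 [437.7  81.8] (np.float64(491.15376978742086), np.float64(-49.41820216185755))
scene yellow 41 [259.  159.6] (np.float64(95.0375236793281), np.float64(5.568330706291745))
scene yellow 276 [506.3 183.6] (np.float64(525.6752519539174), np.float64(-80.65829815964784))
wrist yellow 488 [245.2 185.4] (np.float64(92.92080477396836), np.float64(6.407375992151002))
scene spoke 42.17459926715451
scene spoke -31.649805164237815
scene spoke -174.7876355123031
wrist spoke -30.638995029502677
wrist spoke 40.62109743410177
wrist spoke -174.59179039610498
nut (np.float64(1.9614153921156912), np.float64(-176.31058055680012)) (np.float64(1.3434445627044502), np.float64(-167.7732282912705))
bar edges -89.80320265523967 -88.20201962567388
```

```bash
python3 - <<'E'
from geo import *
import cv2
im=cv2.imread("pics/scene0.png")
g=cv2.cvtColor(im,cv2.COLOR_BGR2GRAY).astype(float)
def xy(X): X=X-H; return np.array([X@w,X@u])
# edges of bar top face: scan columns, subpixel gradient max near predicted lines
for s,(h) in ((.012,.026),(-.012,.026)):
    P=[]
    for y in list(np.linspace(-.14,-.04,20))+list(np.linspace(.04,.14,20)):
        q=proj("scene",H+s*u+h*n-y*w); c=int(round(q[0])); r0=int(round(q[1]))
        r=np.arange(r0-4,r0+5); d=np.abs(g[r+1,c]-g[r-1,c]); k=d.argmax()
        if d.max()<15: continue
        wts=d*(abs(r-r[k])<=1); P.append(xy(plane("scene",(c,(r*wts).sum()/wts.sum()),H+h*n,n)))
    P=np.array(P); f=cv2.fitLine(P.astype(np.float32),cv2.DIST_HUBER,0,1e-3,1e-3).ravel()
    res=np.abs((P-f[2:])@[-f[1],f[0]]); print(len(P),"slope deg",np.rad2deg(np.arctan2(f[1],f[0])),"offset u mm",1e3*(f[3]-f[2]*f[1]/f[0]),"res",1e3*np.median(res))
E
python3 - <<'E'
from stroke import *
goto(.065,-10,.16,.2); goto(.065,-10,.060,.12); print("down",ft())
goto(.065,-16,.060,.05); arc(-16,-21.5,r=.065,v=.02,step=3)
goto(.065,-14,.060,.04)
goto(.065,-14,.16,.15)
goto(.065,20,.16,.25)
arm.pause(.1)
T=wristcam(arm,camera_info("wrist"));np.save("T6.npy",T)
cv2.imwrite("pics/w6.png",snapshot("wrist"))
im=snapshot("scene");cv2.imwrite("pics/s6.png",im)
cv2.imwrite('pics/s6z.png',cv2.resize(im[100:300,140:360],None,fx=3,fy=3,interpolation=2))
print(arm.read_time())
E
```

```text
40 slope deg -0.14284043 offset u mm 9.903147 res 0.31298454019571365
40 slope deg -0.25536937 offset u mm -12.389184 res 0.4079660567030015
down [-0.3  0.4  0.3]
-18.8 F [-0.1 -1.   0.8] t 19.13
-21.5 F [-1.2 -0.9  0.8] t 19.44
21.5667
```

View pics/s6z.png

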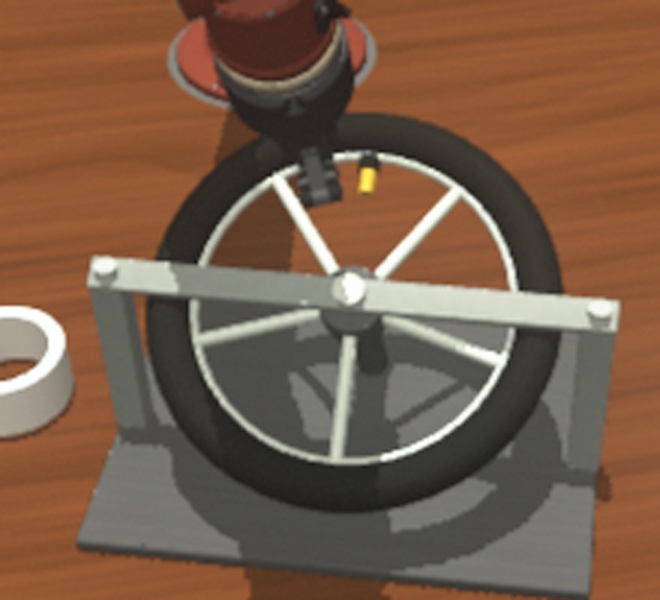

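View pics/w6.png

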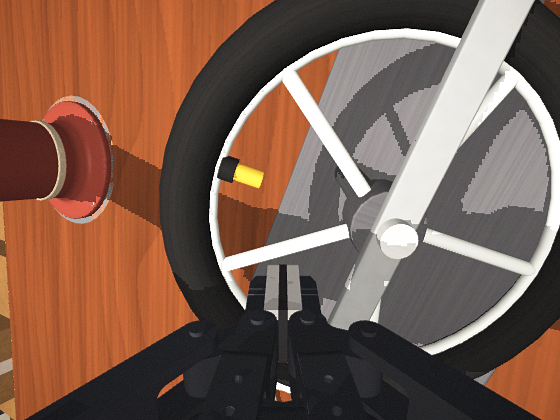

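The bar's direction agrees with my yaw to 0.2°. The valve is now near twelve, at (367,178) in the scene zoom and (249,176) in the wrist view. Next I'll measure the spokes with line fits.

```bash
cat > meas.py <<'E'
from geo import *
import cv2
c=camera_info("wrist")
def planemap(im,T=None):
    vv,uu=np.mgrid[:im.shape[0],:im.shape[1]]
    if T is None: cc=C["scene"];R=cc["R"].T;o=-R@cc["t"]
    else: cc=c;R=T[:3,:3];o=T[:3,3]
    d=np.stack([(uu-cc["cx"])/cc["fx"],(vv-cc["cy"])/cc["fy"],np.ones(uu.shape)],-1)@R.T
    X=o+d*(((H-o)@n)/(d@n))[...,None]-H
    return X@w,X@u
def measure(im,T,guess):
    a,b=planemap(im,T); r=np.hypot(a,b); t=np.rad2deg(np.arctan2(a,b))
    hsv=cv2.cvtColor(im,cv2.COLOR_BGR2HSV); white=(hsv[...,1]<50)&(hsv[...,2]>135)
    out=[]
    for k in (36,108,180,252,324):
        dt=(t-guess-k+180)%360-180
        m=white&(r>.04)&(r<.10)&(np.abs(dt)<9)&(np.abs(b)>.035)
        if m.sum()<40: out.append((k,int(m.sum()))); continue
        P=np.c_[a[m],b[m]].astype(np.float32); f=cv2.fitLine(P,cv2.DIST_HUBER,0,1e-3,1e-3).ravel()
        th=np.rad2deg(np.arctan2(f[0],f[1]))-k-guess; th=(th+90)%180-90+guess
        out.append((k,int(m.sum()),round(float(th),2)))
    y=cv2.inRange(hsv,(18,150,120),(35,255,255)).astype(bool)&(r<.12)
    return out,("valve",int(y.sum()),round(1e3*r[y].mean(),1),round(float(np.rad2deg(np.arctan2(a[y].mean(),b[y].mean()))),2))
E
python3 - <<'E'
from meas import *
for k,g in ((5,5.3),(6,1)):
    print(k,"scene",measure(cv2.imread(f"pics/s{k}.png"),None,g)); print(k,"wrist",measure(cv2.imread(f"pics/w{k}.png"),np.load(f"T{k}.npy"),g))
E
```

```text
5 scene ([(36, 102, 5.75), (108, 25), (180, 134, 6.29), (252, 0), (324, 121, 5.03)], ('valve', 41, np.float64(95.1), 5.54))
5 wrist ([(36, 1069, 7.54), (108, 81, -4.43), (180, 1162, 4.98), (252, 0), (324, 1942, 2.06)], ('valve', 488, np.float64(93.0), 6.4))
6 scene ([(36, 110, 0.76), (108, 2), (180, 137, 0.35), (252, 0), (324, 121, 0.06)], ('valve', 46, np.float64(94.8), 1.49))
6 wrist ([(36, 1083, 1.9), (108, 0), (180, 1144, 0.87), (252, 47, 11.26), (324, 2021, -2.09)], ('valve', 494, np.float64(92.8), 2.04))
```

Run:
```python
from meas import *
def hub(im,T,g):
    a,b=planemap(im,T); r=np.hypot(a,b); t=np.rad2deg(np.arctan2(a,b))
    hsv=cv2.cvtColor(im,cv2.COLOR_BGR2HSV); white=(hsv[...,1]<50)&(hsv[...,2]>135)
    A=[];B=[]
    for k in (36,180,324):
        m=white&(r>.04)&(r<.10)&(np.abs((t-g-k+180)%360-180)<9)&(np.abs(b)>.035)
        f=cv2.fitLine(np.c_[a[m],b[m]].astype(np.float32),cv2.DIST_HUBER,0,1e-3,1e-3).ravel()
        N=np.array([-f[1],f[0]]);A.append(N);B.append(N@f[2:])
    h,*_=np.linalg.lstsq(np.array(A),np.array(B),rcond=None)
    y=cv2.inRange(hsv,(18,150,120),(35,255,255)).astype(bool)&(r<.12)
    v=np.array([a[y].mean(),b[y].mean()])-h
    print("hub offset mm (w,u)",(h*1e3).round(2),"valve from it",np.rad2deg(np.arctan2(*v)).round(2),(np.hypot(*v)*1e3).round(1))
for k,g in ((5,5.3),(6,1)):
    hub(cv2.imread(f"pics/s{k}.png"),None,g); hub(cv2.imread(f"pics/w{k}.png"),np.load(f"T{k}.npy"),g)
```

```text
hub offset mm (w,u) [ 1.42 -0.12] valve from it 4.67 95.0
hub offset mm (w,u) [2.37 1.89] valve from it 5.04 90.8
hub offset mm (w,u) [0.96 0.04] valve from it 0.91 94.7
hub offset mm (w,u) [2.66 1.12] valve from it 0.4 91.6
```

Referred to the measured hub, the valve is at +0.4 to +0.9°. Now I'll back off, check that everything is still, and hand in.

Run:
```python
from stroke import *
from meas import measure
goto(.065,20,.26,.2); arm.pause(.5)
im=snapshot("scene");cv2.imwrite("pics/s7.png",im); print(measure(im,None,.6))
a=cv2.imread("pics/scene0.png")
for nm,(y0,y1,x0,x1) in {"tape":(195,250,110,168),"tub":(215,270,362,420),"spool":(265,320,362,400),"base":(255,295,165,345)}.items():
    print(nm,"changed px",int((cv2.absdiff(a,im)[y0:y1,x0:x1].max(2)>40).sum()))
print(ft(),arm.read_time(),np.abs(arm.read_dq()).max())
```

```text
([(36, 109, 0.84), (108, 2), (180, 142, 0.68), (252, 0), (324, 121, 0.06)], ('valve', 47, np.float64(94.6), 1.51))
tape changed px 0
tub changed px 0
spool changed px 0
base changed px 254
[0.  0.3 0.3] 22.7667 0.00193686069163398
```

View pics/s7.png

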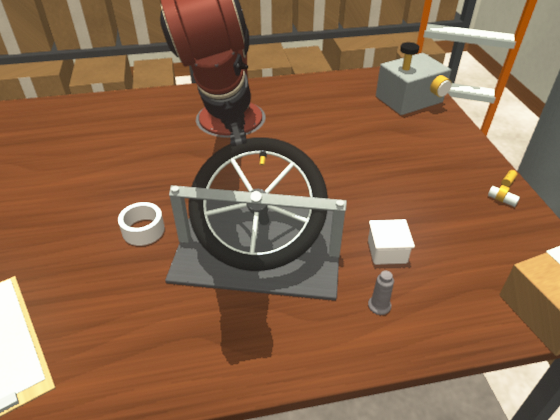

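The valve is at the top (262,158), the hand is clear, and the stand's outline is where it was; the changed base pixels are the shadows of the arm and wheel.

```bash
python3 -c "
from station import ticket; print(ticket.finish_job())"
```

```text
the job is handed in; nothing more can be done
None
```

I turned the wheel clockwise from about 156° until the valve sits at twelve o'clock, and handed the job in at about 23 s. It took two slow strokes and one small nudge, pushing only on spokes with the closed fingertips.

- **Valve angle:** the last checks put it about 0.4–0.9° from twelve. Measured from the hub centre of my first pose estimate, the valve pin alone reads 1.5–2.0°. The spokes show that this centre is 1–2.5 mm off sideways, which accounts for the difference.
- **Stillness and clearance:** after the hand was raised clear, the arm was still. The wheel read the same within about 0.3° in two pictures about 1.2 s apart. The wrist force readings I took stayed within about 2 N.
- **Stand and things beside it:** the tape, tub and spool areas of the picture did not change at all. About 250 pixels changed around the stand's base plate. I put these down to shadows, because the stand's outline looked the same by eye; I did not measure its position again.

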